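# Snap the pinch cap onto the inspection lens

### The arm

A 6-joint arm with a two-finger parallel gripper is mounted at the origin on a cart in front of the work surface, level with it; the furniture and walls round the work are solid. World frame = base frame: x ahead of the robot, y to its left, z up, the work surface at z = 0. Lengths are in m, angles in rad, forces in N, time in s.
With the tool pointing down it reaches from about 0.375 to 0.925 m from the base axis. Payload 5.7 kg.
Tool frame: the origin (TCP) lies at the very end of the fingers, on their centre line; the grasp point (between the pads) lies arm.grip_depth behind it (arm.grip_depth is the distance from the TCP to the grasp point, in m); z points along the fingers, y is the direction in which the jaws open and shut (so a half turn about z gives the same grasp; the last joint's range is limited). The gripper opens to 88 mm and grips with 3 to 60 N. Pads are 20 mm wide; open, the fingers measure 115 mm over their backs; the gripper's body (75 mm by 178 mm) begins 61 mm behind the grasp point.
Start: joints at [1.067, 0.359, 1.51, -0, 1.272, -0.115], TCP at [0.227, 0.555, 0.19] pointing down, gripper open.
Joint ranges: [-2.97, 2.97], [-1.01, 2.36], [0.21, 2.38], [-0.96, 4.11], [0.2, 2.71], [-2.98, 2.98]. Speed limits (rad/s): [2.39, 2.39, 3.14, 3.14, 3.14, 3.14].

### API

Orientations are given as a unit quaternion [w, x, y, z].
In Python, from bench import arm, eyes gives the robot as it stands. Calls block until the motion is done:
- arm.reach(position, orientation): joint-space move of the TCP to a pose.
- arm.move_linear(position, frame=None, rate=0.15): straight line of the TCP; frame=None keeps the orientation; rate is the mean speed in m/s.
- arm.move_j(angles): joint-space move.
- arm.open_gripper() and arm.clamp(force=None): open the fingers fully, or close them until they stop; force is the grip in N (None keeps the last).
- arm.pause(seconds).
- arm.inverse_kinematics(position, orientation): joint angles nearest the present ones, or None.
- eyes.grab_frame(name): name is "scene" or "side" or "wrist"; returns a dict with "pixels" (420x560x3 uint8, red, green, blue), "intrinsics" (3x3 intrinsics, pixels), "R" (3x3) and "t" (3): a world point X has camera coordinates R X + t; the wrist camera has in their place "tool_from_camera" (4x4, takes a point from camera to tool coordinates, whose origin is the TCP and whose axes are the flange's). Camera axes: x right, y down, z forward; pixel columns grow to the right and rows downward; lengths in m; the calibration is good to about 2 mm. A picture is of the moment at which its call begins: read the wrist's pose just before it. There is no depth.
A pose or a line that the arm cannot do raises arm.MotionError and nothing moves.
- arm.job_done(): hands the job in, once; it reports no verdict.
Readings, each from a call of its own:
- arm.get_clock(): time.
- arm.get_qpos(): joint angles.
- arm.get_qd(): joint speeds.
- arm.get_tau(): joint torques, N m.
- arm.get_eef_pos(): TCP position.
- arm.get_eef_rot(): TCP orientation.
- arm.get_contact_force(): force on the tool from outside, world axes, zero at the start.
- arm.get_moment(): the same for the moment, N m.
- arm.get_opening(): opening from 0.0 (shut) to 1.0 (fully open).
Only numpy, scipy, OpenCV 4.12 (cv2) and the standard library are available. Lean on these libraries where they do the work, as an engineer would, in place of code of your own. Each camera call takes 0.05 s, during which the arm holds its last target. There are 200 camera calls.

### The job

Put the dust cap on the inspection lens: pinch its two blue sprung tabs together to pick it up, lower it into the lens rim and press it gently down against the sprung sealing ring, then let go so that both tabs spring out and latch under the rim. How far the lens barrel stands out is different every time, so feel for it: do not press hard on the lens (stay under 25 N), and leave the thread spool, glue bottle and screwdriver where they are.

Things in the scene. Friction and masses are not known exactly. Their poses are not given: they have to be found in the camera images.
- cap: grey round dust cap, lying flat on the bench, plug down. Origin: centre of the plug's underside; z up along its axis. Plug 59.6 mm diameter, z 0 to 12 mm, foot tapered over 3 mm; flange 80 mm diameter, z 12 to 16 mm. Two blue sprung tabs, at its +y and -y side, slide along y towards the axis. Cap with tabs 0.14 kg (varies 0.8 to 1.25 times)
- cap_grip (a point): point on the cap's axis midway between the two finger grips of the tabs, 27.5 mm above the cap's origin. The grips stand on the flange from z 16.5 to 38.5 mm over the origin, 22 mm wide along x, 6 mm thick; their outer faces are 50 mm apart when free (y = +25, -25 mm), 30 mm when fully pinched
- cap_flange (a point): centre of the flange's underside, 12 mm above the cap's origin. Below it each tab carries a flat latch shoe, z 2 to 6 mm over the origin, 12 mm wide, that sticks out to 38 mm from the axis when free (cannot enter the lens) and to 28 mm when fully pinched
- tab_a (a joint): inward travel of the tab at the cap's +y side: 0 free, 0.010 m pinched home on its stop. A spring pushes it out, 1.5 N when free, 5 N when home. It must be in by over 0.0085 to pass the lens rim; latched under the rim it rests at about 0.003 (0.0015 to 0.0045 as the cap sits off centre), caught in the rim's bore or the sealing ring it stays near 0.007
- tab_b (a joint): the same for the tab at the cap's -y side
- lens: inspection lens standing upright, fixed to the bench, glass up: dark metal foot 96 mm diameter, knurled sleeve 90 mm diameter. Origin: centre of the foot's underside, on the lens axis; z up; round, so its yaw is of no matter. The black barrel, 84 mm diameter, stands out of the sleeve more or less far; it is stiff and stays where it is set
- lens_sleeve (a point): on the lens axis at the sleeve's top, 35 mm above the lens origin; does not move with the barrel. The barrel's hard rim stands anywhere from 11 to 39 mm above this point; how high is not measured. Rim opening 62 mm diameter through a lip 4 mm thick; below the lip a groove 70 mm diameter; glass 13.8 mm under the rim
- lens_lowrim (a point): on the lens axis, 46 mm above its origin: the lowest the hard rim can be (highest: 28 mm more). On the rim lies an orange sprung sealing ring, 64 to 79 mm diameter, 5 mm high: 1 N at first touch, 1 N more per mm, 6 N when flush, then hard stop. Pressed in by 3 mm or more the shoes lie below the lip; let go there, the tabs latch and the ring lifts the cap until they bear on it
- thread_spool: bystander: spool of red thread, 40 mm diameter, 36 mm high, standing; origin at the centre of its underside
- glue_bottle: bystander: white glue bottle with a red needle cap, 36 mm diameter, 96 mm high, standing; origin at the centre of its underside
- screwdriver: bystander: screwdriver with an orange handle, 167 mm long along its y, 26 mm thick, lying; origin at the middle of its underside

How it is judged:
By the outcome, as a careful person would: the job done as asked, in the order asked, and still so for the second after the job is handed in, with the robot touching nothing.
It also fails if it takes over 45 s, if anything falls off the work surface, if the arm or the gripper's body presses on something with over 40 N, if the wrist force passes 120 N, or if a joint passes its speed limit or range.

## Working session

There is one attempt and no reset: what is moved stays moved. The work goes in short steps, each a Python script; the robot and the scene stay as the last script left them, time stands still between calls to the robot, and variables do not carry over. Pictures are saved under pics/ and viewed, about 8 in all and at most 12, crops included, and the job is handed in when it is done.

```bash
ls; mkdir -p pics; python3 - <<'E'
from bench import arm, eyes
import cv2, numpy as np
a=[]
for n in ("scene","side"):
    f=eyes.grab_frame(n); print(n,f["intrinsics"].tolist(),f["R"].round(4).tolist(),f["t"].round(4).tolist())
    cv2.imwrite(f"pics/{n}0.png",f["pixels"][:,:,::-1])
print(arm.grip_depth,arm.get_clock(),arm.get_eef_pos(),arm.get_eef_rot(),arm.get_contact_force())
E
```

```text
pics
scene [[380.9033408099084, 0.0, 283.72334980303685], [0.0, 380.9033408099084, 210.9929803889588], [0.0, 0.0, 1.0]] [[0.8763, -0.4816, 0.0076], [-0.2791, -0.5205, -0.807], [0.3926, 0.7051, -0.5906]] [-0.3137, 0.3556, 0.4914]
side [[450.9402514820646, 0.0, 288.37297650032707], [0.0, 450.9402514820646, 210.78471884713716], [0.0, 0.0, 1.0]] [[0.8962, -0.4431, -0.0221], [-0.2353, -0.4324, -0.8705], [0.3761, 0.7853, -0.4917]] [-0.3485, 0.2792, 0.5605]
0.0187 0.1 [0.22714453 0.5546247  0.18960962] [-2.31484242e-04  1.93173628e-01  9.81164256e-01 -7.73907090e-04] [ 0.70618744  0.70558632 -0.02825517]
```

View pics/scene0.png

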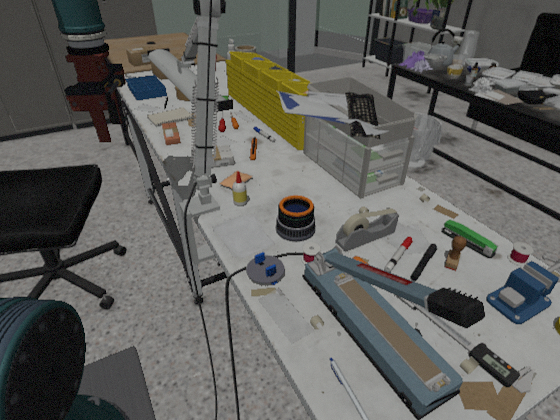

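View pics/side0.png

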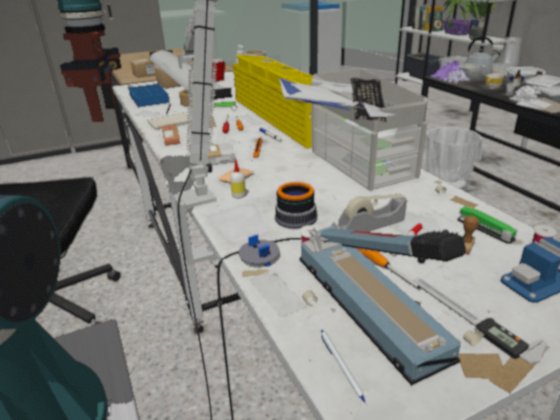

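Scene view: cap at about (265,268), with blue tabs at (262,257) and (271,270). The lens is at (296,215), with its orange ring at (296,206). The glue bottle is at (240,190), a red spool at (310,255), and the screwdriver lies behind the blue tool. The side view agrees: cap (260,250), ring (296,192).

```bash
cat > h.py <<'E'
from bench import arm, eyes
import cv2, numpy as np
from scipy.spatial.transform import Rotation as Rot
def rotq(q): return Rot.from_quat([q[1],q[2],q[3],q[0]]).as_matrix()
def cam(n):
    if n=="wrist":
        p=np.array(arm.get_eef_pos()); Q=rotq(arm.get_eef_rot())
        f=eyes.grab_frame(n); T=np.array(f["tool_from_camera"])
        Rw=Q@T[:3,:3]; c=Q@T[:3,3]+p
        return f["pixels"],f["intrinsics"],Rw,c
    f=eyes.grab_frame(n); R=np.array(f["R"]); return f["pixels"],f["intrinsics"],R.T,-R.T@np.array(f["t"])
def ray(K,Rw,uv):
    d=Rw@np.linalg.solve(np.array(K),[uv[0],uv[1],1.]); return d/np.linalg.norm(d)
def onplane(K,Rw,c,uv,z):
    d=ray(K,Rw,uv); return c+d*(z-c[2])/d[2]
def cross(o1,d1,o2,d2):
    s=np.linalg.lstsq(np.c_[d1,-d2],o2-o1,rcond=None)[0]
    a,b=o1+s[0]*d1,o2+s[1]*d2; return (a+b)/2,np.linalg.norm(a-b)
def mask(img,lo,hi,box=None):
    m=cv2.inRange(cv2.cvtColor(img,cv2.COLOR_RGB2HSV),lo,hi)
    if box is not None:
        k=np.zeros_like(m); x0,y0,x1,y1=box; k[y0:y1,x0:x1]=255; m&=k
    return m
ORANGE=((5,150,130),(20,255,255)); BLUE=((105,150,50),(125,255,255))
def blobs(m,amin=15):
    n,l,s,c=cv2.connectedComponentsWithStats(m); return sorted([(int(s[i,4]),c[i].round(1).tolist()) for i in range(1,n) if s[i,4]>=amin],reverse=True)
def hull_centre(m):
    p=cv2.findNonZero(m); return cv2.fitEllipse(cv2.convexHull(p))
def down(yaw): # tool z down, tool y at angle yaw from world x
    y=np.array([np.cos(yaw),np.sin(yaw),0]); z=np.array([0,0,-1.]); x=np.cross(y,z)
    q=Rot.from_matrix(np.c_[x,y,z]).as_quat(); return [q[3],q[0],q[1],q[2]]
E
python3 - <<'E'
from h import *
V={n:cam(n) for n in("scene","side")}
boxes={"scene":((245,245,290,285),(270,190,320,222)),"side":((235,230,285,268),(270,178,320,208))}
r=[]
for n,(im,K,Rw,c) in V.items():
    b=blobs(mask(im,*BLUE,boxes[n][0])); print(n,b)
    for a,uv in b[:2]: print('  tab',onplane(K,Rw,c,uv,.0275).round(4))
    e=hull_centre(mask(im,*ORANGE,boxes[n][1])); print('  ring',e)
    r.append((c,ray(K,Rw,e[0])))
    cv2.imwrite(f"pics/c_{n}.png",cv2.resize(im[170:290,210:330,::-1],None,fx=4,fy=4))
print(cross(*r[0],*r[1]), r[0][0],r[1][0])
for z in(.046,.079): print([ (c+d*(z-c[2])/d[2]).round(4) for c,d in r])
E
```

```text
scene [(77, [259.3, 257.8]), (67, [270.0, 269.5])]
  tab [0.4229 0.2249 0.0275]
  tab [0.427  0.1837 0.0275]
  ring ((295.864501953125, 205.10003662109375), (19.588573455810547, 33.076602935791016), 91.10054779052734)
side [(88, [263.6, 250.2]), (74, [252.9, 240.7])]
  tab [0.4285 0.1846 0.0275]
  tab [0.4231 0.2246 0.0275]
  ring ((295.00848388671875, 190.61920166015625), (17.090024948120117, 35.60352325439453), 88.19308471679688)
(array([0.55627313, 0.30313414, 0.06971189]), np.float64(0.00034332193308435046)) [ 0.18127489 -0.31249447  0.57950562] [ 0.16717888 -0.47391511  0.51093002]
[array([0.5735, 0.3317, 0.046 ]), array([0.5774, 0.345 , 0.046 ])]
[array([0.5492, 0.2919, 0.079 ]), array([0.5483, 0.2868, 0.079 ])]
```

View pics/c_scene.png

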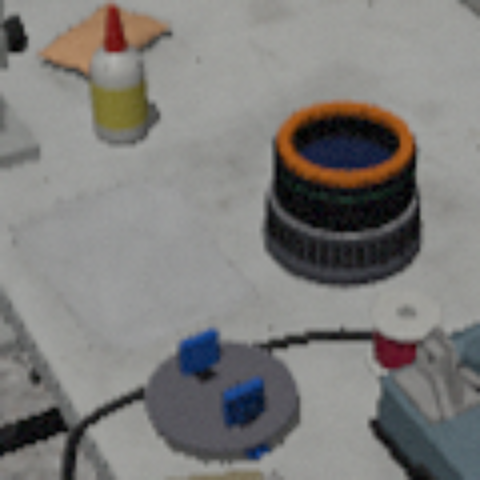

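```bash
python3 - <<'E'
from h import *
V={n:cam(n) for n in("scene","side")}
def P(n,uv,z):
    im,K,Rw,c=V[n]; return onplane(K,Rw,c,uv,z).round(3)
print('clamp',P("scene",(203,208),0.0),P("side",(193,205),0.))
print('table edge',P("scene",(215,235),0),P("scene",(240,290),0.),P("scene",(120,85),0.))
print('spool',P("scene",(311,247),.036),'glue',P("scene",(240,204),0),'bluetool',P("scene",(306,268),0),P("scene",(306,260),.05),'dispenser',P("scene",(340,245),0))
c1=V["scene"];c2=V["side"]
for a,b in(((207,5),(205,5)),((204,130),(199,130)),((200,180),(195,170))):
    print('pole',cross(c1[3],ray(c1[1],c1[2],a),c2[3],ray(c2[1],c2[2],b)))
a=np.hstack([V[n][0][:260,60:330] for n in V]); cv2.imwrite("pics/pole.png",cv2.resize(a[:,:,::-1],(800,385)))
E
```

```text
clamp [0.388 0.49  0.   ] [0.371 0.476 0.   ]
table edge [0.377 0.372 0.   ] [0.36  0.186 0.   ] [0.373 1.61  0.   ]
spool [0.531 0.194 0.036] glue [0.48  0.461 0.   ] bluetool [0.509 0.176 0.   ] [0.493 0.153 0.05 ] dispenser [0.617 0.202 0.   ]
pole (array([0.59280856, 0.92580324, 0.39685909]), np.float64(0.01796860694229997))
pole (array([0.49171455, 0.77549128, 0.07785533]), np.float64(0.017104300905894664))
pole (array([0.39462589, 0.5073174 , 0.07354236]), np.float64(0.0011410494203144639))
```

View pics/pole.png

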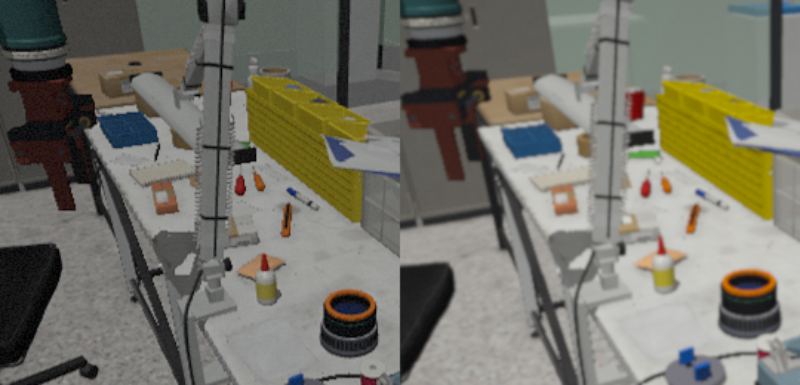

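The lamp pole stands at about (0.39, 0.50), between the start pose and the work. I'll retract first, then swing in, and look from above with the wrist camera.

```bash
python3 - <<'E'
from h import *
b=1.183
arm.move_linear([.42*np.cos(b),.42*np.sin(b),.25],rate=.2)
yaw=np.arctan2(.0407,-.0045)
qs=[(down(y),np.array(arm.inverse_kinematics([.4255,.2045,.22],down(y)))) for y in(yaw,yaw-np.pi)]
print([q[1].round(2) for q in qs])
q=min(qs,key=lambda q:abs(q[1][5]))[0]
arm.reach([.4255,.2045,.22],q); print(arm.get_clock())
a=cam("wrist"); np.savez("capw.npz",*[np.asarray(x) for x in a])
arm.reach([.556,.303,.26],q)
l=cam("wrist"); np.savez("lensw.npz",*[np.asarray(x) for x in l])
print(arm.get_clock(),q,arm.get_eef_pos(),a[3],l[3])
cv2.imwrite("pics/w1.png",cv2.resize(np.hstack([a[0],l[0]])[:,:,::-1],(800,300),interpolation=cv2.INTER_AREA))
E
```

```text
[array([ 0.3 ,  0.14,  1.73, -0.  ,  1.26, -1.38]), array([ 0.3 ,  0.14,  1.73, -0.  ,  1.26,  1.76])]
2.6333
3.4417 [np.float64(0.0), np.float64(-0.05503110928255762), np.float64(0.9984846403481284), np.float64(0.0)] [0.55397976 0.30248097 0.25938176] [0.34699642 0.19649079 0.41468981] [0.47639627 0.29455754 0.45438769]
```

View pics/w1.png

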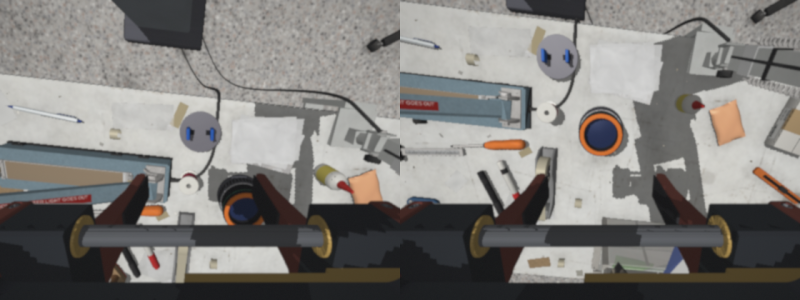

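Wrist pictures: the left one has the cap at (200,132) with its blue tabs lined up with the jaws. The right one has the ring at (600,132), and the spool and other things are clear of it.

```bash
python3 - <<'E'
from h import *
L=lambda n:[np.load(n)[k] for k in np.load(n).files]
im,K,Rw,c=L("capw.npz"); 
b=blobs(mask(im,*BLUE,(240,140,330,230))); print(b)
t=[onplane(K,Rw,c,x[1],.0385) for x in b[:2]]; d=t[1]-t[0]; print(t,'mid',sum(t)/2,np.linalg.norm(d),np.degrees(np.arctan2(d[1],d[0])))
im2,K2,R2,c2=L("lensw.npz")
b=blobs(mask(im2,*BLUE,(170,30,260,120))); print(b)
t=[onplane(K2,R2,c2,x[1],.0385) for x in b[:2]]; d=t[1]-t[0]; print('mid',sum(t)/2,np.linalg.norm(d),np.degrees(np.arctan2(d[1],d[0])))
# flange disc
hsv=cv2.cvtColor(im,cv2.COLOR_RGB2HSV); print(hsv[185,280],hsv[170,270],hsv[160,300])
m=mask(im2,*ORANGE,(230,140,330,240)); e=hull_centre(m); print('ring wrist',e)
pts=[]
s=cam("scene"); es=hull_centre(mask(s[0],*ORANGE,(270,190,320,222)))
si=cam("side"); ei=hull_centre(mask(si[0],*ORANGE,(270,178,320,208)))
print(es[0],ei[0])
rw=ray(K2,R2,e[0])
print(cross(c2,rw,s[3],ray(s[1],s[2],es[0])),cross(c2,rw,si[3],ray(si[1],si[2],ei[0])))
dep=K2[0,0]*.079/np.mean(e[1]); print('scale depth->z',c2[2]-dep, K2[0,0])
for z in(.06,.07,.08): print(onplane(K2,R2,c2,e[0],z))
print(arm.get_eef_pos(),arm.get_contact_force())
E
```

```text
[(72, [296.4, 187.3]), (66, [263.7, 186.5])]
[array([0.42193394, 0.22529402, 0.0385    ]), array([0.42548009, 0.18279056, 0.0385    ])] mid [0.42370701 0.20404229 0.0385    ] 0.04265113596301645 -85.23074443377901
[(88, [201.4, 78.0]), (70, [234.0, 78.9])]
mid [0.4267999  0.20607323 0.0385    ] 0.042438383487287824 94.82263019548874
[129  14 125] [129  14 130] [ 25   8 191]
ring wrist ((281.08258056640625, 187.87049865722656), (58.272953033447266, 59.7900390625), 104.6058578491211)
(295.7617492675781, 204.9755401611328) (294.9420471191406, 190.18557739257812)
(array([0.55567838, 0.30330196, 0.07002435]), np.float64(0.000400255914481709)) (array([0.55579614, 0.30319048, 0.07081454]), np.float64(0.0009803505613723675))
scale depth->z 0.06171259011687269 293.4202344895893
[0.55755409 0.30361162 0.06      ]
[0.55549627 0.30338205 0.07      ]
[0.55343845 0.30315248 0.08      ]
[0.55421719 0.30211146 0.25977293] [-1.29233118  0.16146881  0.02869615]
```

```bash
cat >> h.py <<'E'
def goto(p,q=None,rate=.15,tries=2):
    """linear move with correction of the steady xy error"""
    p=np.array(p,float); off=np.zeros(3)
    for i in range(tries+1):
        if q is not None and i==0: arm.reach(p,q)
        else: arm.move_linear(p+off,rate=rate)
        arm.pause(.25); e=p-np.array(arm.get_eef_pos())
        if np.linalg.norm(e)<4e-4: break
        off+=e
    return off,e
E
python3 - <<'E'
from h import *
q=down(np.radians(94.8)); C=[.425,.2047]
print(goto(C+[.09],q)); print(arm.get_contact_force())
print(goto(C+[.0195],rate=.1)); print(arm.get_contact_force())
arm.clamp(20); arm.pause(.2); print('open',arm.get_opening(),arm.get_contact_force(),arm.get_clock())
arm.move_linear(C+[.15]); arm.pause(.3)
a=cam("wrist"); np.savez("held.npz",*[np.asarray(x) for x in a]); print(a[3],arm.get_eef_pos(),arm.get_opening(),arm.get_contact_force(),arm.get_clock())
cv2.imwrite("pics/held.png",a[0][:,:,::-1])
E
```

```text
(array([-1.97889395e-05,  2.32392666e-06,  1.91966195e-05]), array([8.45281952e-05, 4.03730094e-05, 1.03643165e-05]))
[-0.02581772 -0.36073045  0.34608041]
(array([-2.12957060e-05,  1.09047056e-05,  1.12553353e-05]), array([ 4.74080573e-05,  1.14218954e-06, -2.05682146e-06]))
[ 0.89790495 -0.58358471 -0.6546836 ]
open 0.004291947313857526 [ 1.22874481  0.24453179 -0.39124525] 9.375
[0.34630749 0.19813303 0.34442108] [0.424724   0.20461318 0.14953304] 0.011173186817814151 [-0.32827738 -0.36190801 -0.37968917] 10.7417
```

View pics/held.png

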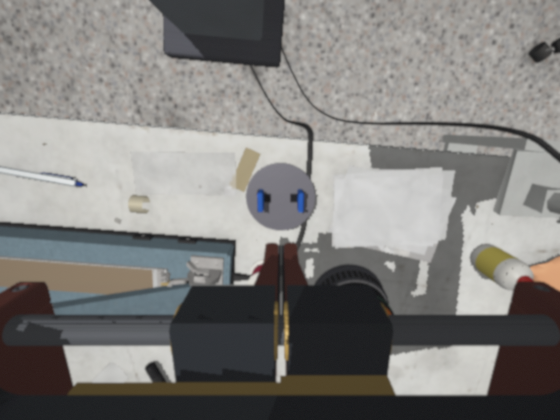

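The picture shows the cap still on the bench at (281,196) and the fingers fully shut at (282,250), so the grasp missed. Checking where the fingertips really are.

```bash
python3 - <<'E'
from h import *
im,K,Rw,c=[np.load("held.npz")[k] for k in np.load("held.npz").files]
def proj(K,Rw,c,X):
    v=K@(Rw.T@(np.array(X)-c)); return (v[:2]/v[2]).round(1)
p=np.array(arm.get_eef_pos()); print('TCP px',proj(K,Rw,c,p),proj(K,Rw,c,p+[0,0,.0187]), rotq(arm.get_eef_rot()).round(3).tolist())
b=blobs(mask(im,*BLUE,(240,150,330,230))); t=[onplane(K,Rw,c,x[1],.0385) for x in b[:2]]; d=t[1]-t[0]
print(b,'mid',sum(t)/2,np.linalg.norm(d),np.degrees(np.arctan2(d[1],d[0])))
# scene check
out=[]
for n in("scene","side"):
    f=cam(n); u=proj(np.array(f[1]),f[2],f[3],p); print(n,u)
    m=f[0].copy(); cv2.circle(m,tuple(int(x) for x in u),2,(0,255,0),-1); x,y=int(u[0]),int(u[1]); out.append(cv2.resize(m[max(y-70,0):y+90,x-80:x+80],(400,400)) )
    print(blobs(mask(f[0],*BLUE,(235,225,290,285)))[:3])
cv2.imwrite("pics/tcp.png",np.hstack(out)[:,:,::-1])
E
```

```text
TCP px [280.9 240.4] [280.9 251.2] [[-0.996, -0.084, -0.001], [-0.084, 0.996, -0.0], [0.001, -0.0, -1.0]]
[(120, [300.3, 200.7]), (105, [260.3, 200.4])] mid [0.4235844  0.20390786 0.0385    ] 0.042989347456714455 -85.73608093743805
scene [262.9 216.3]
[(78, [259.4, 257.8]), (74, [270.3, 269.8])]
side [253.8 188.8]
[(86, [263.7, 250.2]), (73, [252.8, 240.7])]
```

View pics/tcp.png

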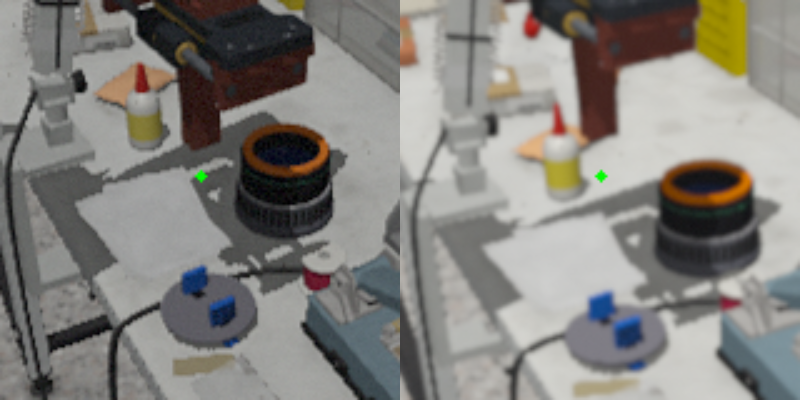

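The fingertips sit about 12 px above the predicted TCP in both views: scene tip (262,204), side tip (252,174). I'll triangulate that, then check it again with the jaws open.

```bash
python3 - <<'E'
from h import *
a=cam("scene");b=cam("side")
print('tip',cross(a[3],ray(a[1],a[2],(262,204)),b[3],ray(b[1],b[2],(252,174))),arm.get_eef_pos())
arm.open_gripper(); arm.pause(.2); print(arm.get_opening(),arm.get_eef_pos())
out=[]
for n in("scene","side"):
    f=cam(n); m=f[0].copy()
    for s in(-1,1):
        v=np.array(f[1])@(f[2].T@(np.array(arm.get_eef_pos())+s*.05*np.array([-.084,.996,0])-f[3])); u=v[:2]/v[2]; print(n,u)
        cv2.circle(m,tuple(int(x) for x in u),1,(0,255,0),-1)
    x,y=(263,205) if n=="scene" else (254,178); out.append(cv2.resize(m[y-60:y+40,x-50:x+50],(400,400)))
cv2.imwrite("pics/open.png",np.hstack(out)[:,:,::-1])
E
```

```text
tip (array([0.42191338, 0.20120472, 0.18064063]), np.float64(0.00012878334653505729)) [0.42496039 0.20467994 0.14990768]
1.000215093745882 [0.42500366 0.20470506 0.15001696]
scene [277.52166319 230.08272291]
scene [249.88051077 203.14884287]
side [267.40813713 199.42266506]
side [241.70014336 178.5026527 ]
```

View pics/open.png

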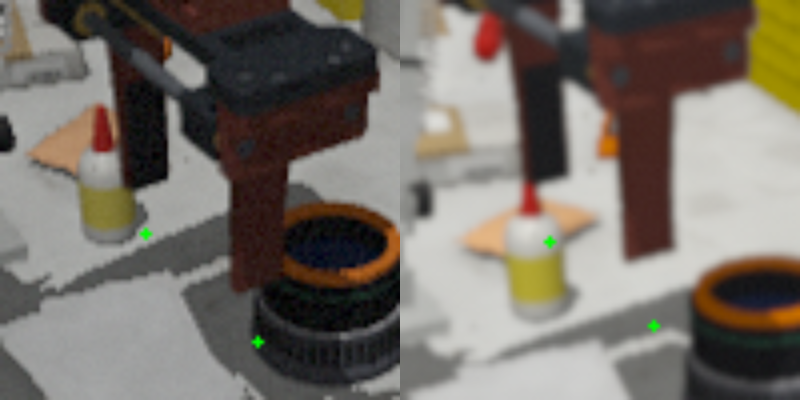

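Both states confirm it. The fingertips are about 31 mm above the reported TCP, while the xy position agrees. I'll grasp with that offset and feel for the flange on the way down.

```bash
python3 - <<'E'
from h import *
C=[.4243,.2041]
print(goto(C+[.02],rate=.15,tries=1)); f0=np.array(arm.get_contact_force())
for z in(.005,-.004,-.010):
    arm.move_linear(C+[z],rate=.08); f=np.array(arm.get_contact_force())-f0; print(z,f.round(2))
    if f[2]>2.5: break
arm.clamp(20); arm.pause(.2); print('open',arm.get_opening()*88,arm.get_contact_force()-f0,arm.get_eef_pos(),arm.get_clock())
arm.move_linear(C+[.10]); arm.pause(.3)
a=cam("wrist"); np.savez("held.npz",*[np.asarray(x) for x in a]); print(arm.get_eef_pos(),arm.get_opening()*88,arm.get_contact_force()-f0,arm.get_clock())
s=cam("scene")
cv2.imwrite("pics/held2.png",np.hstack([a[0][100:340,120:440],s[0][100:340,120:440]])[:,:,::-1])
E
```

```text
(array([ 1.99071774e-05, -5.81068940e-07,  2.47600974e-05]), array([0.00060702, 0.00019641, 0.00071108]))
0.005 [ 0.61 -0.45  0.48]
-0.004 [ 1.07 -0.56 -0.84]
-0.01 [ 0.76 -0.39  0.21]
open 28.736979271396216 [ 0.40285632 -0.97975275  5.45853561] [ 0.42437679  0.20403875 -0.00974473] 16.3583
[0.42398579 0.20398085 0.0994974 ] 28.888929913115263 [ 0.98894576  0.23906232 -2.00404866] 17.5917
```

View pics/held2.png

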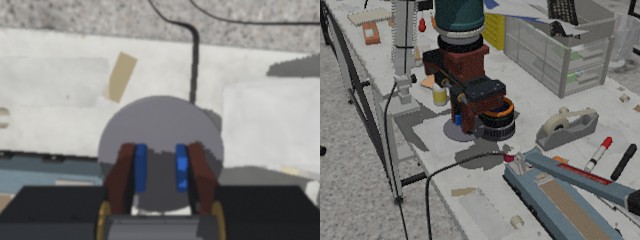

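The cap is held: its grey flange is centred near (160,160) in the left crop, with both tabs against the pads. The opening is about 29 mm, so the tabs are home. Next is the cap's offset in the hand, from its flange outline.

```bash
python3 - <<'E'
from h import *
im,K,Rw,c=[np.load("held.npz")[k] for k in np.load("held.npz").files]
print('eef?',arm.get_eef_pos(),c)
p=np.array([.42399,.20398,.0995])
hsv=cv2.cvtColor(im,cv2.COLOR_RGB2HSV)
for v in [(280,205),(280,190),(230,240),(215,240),(335,240),(345,240)]: print(v,hsv[v[1],v[0]],end=' ')
m=mask(im,(100,5,70),(140,60,160),(190,170,370,330)); m=cv2.morphologyEx(m,cv2.MORPH_OPEN,np.ones((3,3)))
n,l,s,_=cv2.connectedComponentsWithStats(m); i=l[215,280]; m=(l==i).astype(np.uint8)*255; print(s[i])
cv2.imwrite("pics/m.png",m[100:340,120:440])
from scipy.optimize import least_squares
pts=[]
for x in range(215,346,3):
    r=np.where(m[:,x])[0]
    if len(r): pts.append((x,r[0]))
pts=np.array(pts,float)
W=np.array([onplane(K,Rw,c,u,p[2]+.0257)[:2] for u in pts])
r=least_squares(lambda q:np.hypot(*(W-q[:2]).T)-q[2],[*p[:2],.04],loss='soft_l1',f_scale=.0005); print('fit',r.x,'off',r.x[:2]-p[:2],np.abs(r.fun).mean())
r2=least_squares(lambda q:np.hypot(*(W-q[:2]).T)-.04,p[:2],loss='soft_l1',f_scale=.0005); print(r2.x-p[:2],np.abs(r2.fun).mean())
print(pts[::6].tolist())
E
```

```text
eef? [0.42406042 0.20402319 0.09962951] [0.3455487  0.19753159 0.29435983]
(280, 205) [129  14 126] (280, 190) [ 25   7 213] (230, 240) [129  15 123] (215, 240) [ 24   6 209] (335, 240) [129  15 121] (345, 240) [ 30   1 206] [ 217  197  127   69 5248]
fit [0.42529581 0.20421307 0.03959166] off [0.00130581 0.00023307] 0.0001312466576955401
[0.00177325 0.00031113] 0.00015173584608584481
[[218.0, 256.0], [236.0, 214.0], [254.0, 202.0], [272.0, 197.0], [290.0, 197.0], [308.0, 202.0], [326.0, 214.0]]
```

```bash
python3 - <<'E'
from h import *
print(goto([.5550,.3029,.10],rate=.2,tries=0))
a=cam("wrist"); np.savez("hov.npz",*[np.asarray(x) for x in a]); s=cam("scene"); np.save("hovs.npy",s[0])
print(arm.get_eef_pos(),arm.get_contact_force(),arm.get_opening()*88,arm.get_clock())
cv2.imwrite("pics/hov.png",np.hstack([cv2.resize(a[0][160:340,190:370],(400,400)),cv2.resize(s[0][140:260,240:360],(400,400))])[:,:,::-1])
E
```

```text
(array([ 0.00061488,  0.00050147, -0.00018767]), array([ 0.00061488,  0.00050147, -0.00018767]))
[0.55469219 0.30260629 0.10020655] [-0.53234944 -0.06375641 -0.90558293] 28.82382121981254 18.9583
```

View pics/hov.png

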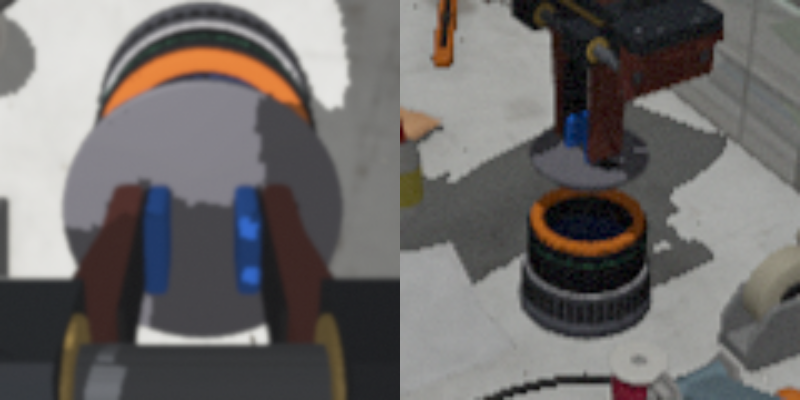

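Left: the held flange sits above the ring, whose front arc is visible. Right (scene): the cap is about centred over the lens. I'll fit both circles now.

```bash
python3 - <<'E'
from h import *
from scipy.optimize import least_squares
im,K,Rw,c=[np.load("hov.npz")[k] for k in np.load("hov.npz").files]
p=np.array([.55469,.30261,.10021])
def fit(m,z,R,xs):
    pts=np.array([(x,np.where(m[:,x])[0][0]) for x in xs if m[:,x].any()],float)
    W=np.array([onplane(K,Rw,c,u,z)[:2] for u in pts])
    r=least_squares(lambda q:np.hypot(*(W-q).T)-R,p[:2],loss='soft_l1',f_scale=.0005); return r.x,np.abs(r.fun).mean(),len(pts)
mo=mask(im,*ORANGE,(225,170,340,240)); mo=cv2.morphologyEx(mo,cv2.MORPH_OPEN,np.ones((3,3)))
xo=np.where(mo.any(0))[0]; print(xo.min(),xo.max())
for z in(.069,.0705,.072): print('ring',z,fit(mo,z,.0395,range(xo.min()+6,xo.max()-6,2)))
mg=mask(im,(100,5,30),(140,60,160),(190,170,370,330))&~mo
mg[:205]*=1
# flange top arc lies just under the ring: take grey boundary at sides and below orange
pts=[]
for x in range(220,344,3):
    if 0: pass
cols=[x for x in range(240,320,2) if mo[:,x].any()]
g=mask(im,(120,5,50),(138,60,160),(190,195,370,330)); n,l,s,_=cv2.connectedComponentsWithStats(cv2.morphologyEx(g,cv2.MORPH_OPEN,np.ones((3,3)))); m=(l==l[215,270]).astype(np.uint8)
print('flange sides',fit(m,p[2]+.0257,.04,list(range(219,236,2))+list(range(327,341,2))), 'all',fit(m,p[2]+.0257,.04,range(219,341,2)))
S=np.load("hovs.npy"); f=cam("scene"); e=hull_centre(mask(S,*ORANGE,(270,185,320,222))); print('scene ring',e[0],onplane(f[1],f[2],f[3],e[0],.070))
gs=mask(S,(115,5,60),(140,60,160),(275,170,320,200)); n,l,s,_=cv2.connectedComponentsWithStats(gs); i=1+np.argmax(s[1:,4]); ef=hull_centre((l==i).astype(np.uint8)*255); print('scene flange',ef,s[i],onplane(f[1],f[2],f[3],ef[0],p[2]+.0257))
E
```

```text
238 324
ring 0.069 (array([0.55718315, 0.30301212]), np.float64(0.00018549482734561226), 37)
ring 0.0705 (array([0.55693127, 0.30300255]), np.float64(0.00018349229025401283), 37)
ring 0.072 (array([0.55667933, 0.30299101]), np.float64(0.00018218969217395688), 37)
flange sides (array([0.55687362, 0.30245859]), np.float64(0.0002731133099389098), 16) all (array([0.55654494, 0.30248999]), np.float64(0.0006100518662428067), 61)
scene ring (294.3724670410156, 206.2734832763672) [0.55046822 0.30033176 0.07      ]
scene flange ((292.3910217285156, 189.4071807861328), (12.250831604003906, 29.094942092895508), 103.36505126953125) [279 182  29  15 188] [0.53798935 0.2901169  0.12591   ]
```

Cap and lens axes agree to about 0.5 mm. Nudging over and descending while feeling for contact.

```bash
cat >> h.py <<'E'
def fz(n=6):
    v=[]
    for _ in range(n): v.append(arm.get_contact_force()); arm.pause(.02)
    return np.mean(v,0)
E
python3 - <<'E'
from h import *
X=[.5554,.3031]
print(goto(X+[.075],rate=.12,tries=1)); f0=fz(12); np.save("f0.npy",f0); print(f0.round(2),arm.get_clock())
z=.0625; arm.move_linear(X+[z],rate=.06)
while z>.040:
    f=fz(5)-f0; e=arm.get_eef_pos(); print(f"{z:.4f} {e[2]:.4f} {(e[0]-X[0])*1e3:.1f} {(e[1]-X[1])*1e3:.1f}",f.round(2),round(arm.get_opening()*88,1))
    if f[2]>3.5 or np.hypot(f[0],f[1])>5: break
    z-=.001; arm.move_linear(X+[z],rate=.03)
print(arm.get_moment(),arm.get_clock())
E
```

```text
(array([-2.74102523e-05, -4.60697848e-06, -6.66132582e-06]), array([0.00052002, 0.00022255, 0.00071298]))
[ 0.08 -0.14 -1.52] 20.3167
0.0625 0.0622 -0.2 -0.1 [-0.26  0.57 -0.01] 28.9
0.0615 0.0616 0.1 0.0 [-0.02 -0.07 -0.14] 29.4
0.0605 0.0605 -0.0 -0.0 [0.11 0.17 0.49] 28.9
0.0595 0.0595 -0.0 -0.0 [-0.33  0.15 -0.19] 28.8
0.0585 0.0584 -0.1 -0.0 [-0.24  0.2   0.21] 29.3
0.0575 0.0575 -0.0 -0.0 [-0.37  0.06 -0.25] 28.9
0.0565 0.0565 -0.0 -0.0 [-0.15  0.22  0.16] 29.0
0.0555 0.0555 -0.0 0.0 [-0.02  0.2   0.49] 29.1
0.0545 0.0545 0.0 -0.0 [-0.05  0.    0.26] 28.7
0.0535 0.0535 -0.1 -0.0 [0.06 0.28 0.45] 28.9
0.0525 0.0525 -0.0 -0.0 [0.2  0.53 0.21] 29.3
0.0515 0.0515 -0.0 -0.0 [-0.09  0.02  0.26] 28.9
0.0505 0.0506 0.1 0.1 [-0.02 -0.09  1.27] 28.6
0.0495 0.0496 0.2 0.1 [0.07 0.03 2.27] 28.8
0.0485 0.0486 0.2 0.0 [-0.26  0.13  3.79] 28.9
[ 0.01797092 -0.02842483  0.02045223] 25.4167
```

Clean ring touch at z≈0.0507, about 1 N/mm, with no side load. Pressing about 1.6 mm further, then releasing.

```bash
python3 - <<'E'
from h import *
X=[.5554,.3031]; f0=np.load("f0.npy")
for z in(.0477,.0470,.0466,.0463):
    arm.move_linear(X+[z],rate=.03); f=fz(8)-f0; print(z,arm.get_eef_pos()[2].round(4),f.round(2))
    if f[2]>5.2: break
arm.open_gripper(); arm.pause(.3); print(arm.get_opening(),(fz(4)-f0).round(2),arm.get_clock())
arm.move_linear(X+[.13],rate=.12); arm.pause(.2)
a=cam("wrist"); np.savez("fin.npz",*[np.asarray(x) for x in a]); s=cam("side"); s2=cam("scene")
print(arm.get_eef_pos(),arm.get_clock())
cv2.imwrite("pics/fin.png",np.hstack([cv2.resize(a[0][130:290,200:360],(400,400)),cv2.resize(s2[0][160:260,246:346],(400,400))])[:,:,::-1])
b=blobs(mask(a[0],*BLUE,(220,140,350,290))); print(b)
t=[onplane(*a[1:],x[1],.0605-.003+.0385) for x in b[:2]]; print(np.linalg.norm(t[1]-t[0]),sum(t)/2)
E
```

```text
0.0477 0.0478 [0.17 0.29 4.29]
0.047 0.0471 [-0.32  0.12  5.04]
0.0466 0.0467 [0.22 0.19 5.51]
0.9990892573863411 [-0.04  0.25  1.39] 27.95
[0.55511232 0.30298479 0.12942895] 29.1417
[(222, [258.9, 224.1]), (211, [303.8, 223.9])]
0.036820843818200034 [0.55369618 0.30316661 0.096     ]
```

View pics/fin.png

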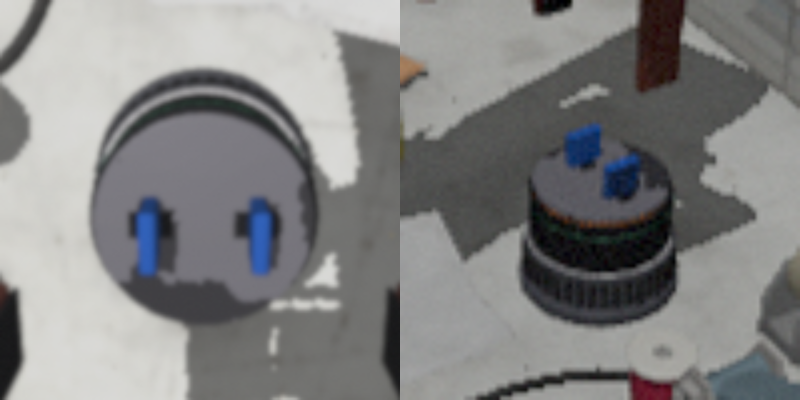

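Final view: the cap sits level on the lens and the ring is pressed down. The tab spacing gives about 3 mm of travel each and is symmetric about the flange, so both are latched. The gripper is clear.

```bash
python3 -c "
from bench import arm
arm.job_done(); print(arm.get_clock())"
```

```text
the job is handed in; nothing more can be done
the job is handed in; nothing more can be done
```

The dust cap is on the lens. My last pictures show both tabs latched, and I handed the job in at about 29 s with the gripper clear of everything.

- **Seating:** I pinched both tabs home, centred the cap over the lens using the wrist camera, and lowered it in 1 mm steps. The ring touched cleanly, rose at roughly 1 N per mm, and I pressed about 4 mm in. The highest force I read was 5.5 N, with almost no side load.
- **Final check:** The tab grips measured 36.8 mm apart, against about 42.8 mm when free. That is roughly 3 mm of travel per tab, which matches the latched position. The tabs are symmetric about the flange and the cap sits level.
- **First grasp failed:** The fingers closed on nothing. Both fixed cameras showed the fingertips about 31 mm above the reported TCP, so I corrected for that and the second grasp held. As the fingers closed that time, the force reading rose by about 5.5 N.
- **Disagreements:** The wrist camera's x position was about 2 mm off at longer range. The ring touched about 2 mm higher than the cameras predicted, which the force feel took care of.
- **Bystanders:** The arm stayed clear of the thread spool, glue bottle and screwdriver. I did not measure their positions again at the end.

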